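# Feed, square and tray a pine blank

## Robot

A 6-joint arm with a two-finger parallel gripper is mounted at the origin on the work surface. World frame = base frame: x ahead of the robot, y to its left, z up, the work surface at z = 0. Lengths are in m, angles in rad, forces in N, time in s.
With the tool pointing down it reaches from about 0.425 to 0.95 m from the base axis. Payload 14.7 kg.
Tool frame: the origin (TCP) lies where the fingers leave the gripper's body, on its centre line; the fingertips stand 73 mm ahead of it and the grasp point (between the pads) lies 54 mm ahead of it; z points along the fingers, y is the line along which they close (so a half turn about z gives the same grasp; the last joint's range is limited). The gripper opens to 85 mm and grips with 20 to 120 N. Pads are 22 mm wide; open, the fingers measure 114 mm over their backs; the gripper's body (76 mm by 85 mm) begins 54 mm behind the grasp point. The pads swing forward as they close: fully open they stand 13 mm farther back than shut.
Start: joints at [1.217, 0.48, 1.596, -0, 1.065, -0.047], TCP at [0.196, 0.62, 0.304] pointing down, gripper open.
Joint ranges: [-2.75, 2.75], [-0.82, 2.05], [0.23, 2.67], [-1.56, 4.7], [0.09, 2.69], [-2.92, 2.92]. Speed limits (rad/s): [1.89, 1.89, 2.39, 3.01, 3.01, 3.01].

## Interface

Orientations are given as a rotation vector (axis times angle).
In Python, from plant import env gives the robot as it stands.
- The arm moves only by the tool drive_tool, never from a script. Its argument "plan" is a list of rows, each an object with "fingers": the opening, from -1 (shut) to 1 (fully open); "xyz": the shift along the tool's x, y, z in cm, a list of three; "yaw": the turn about the tool's z in rad. A call has 1 to 8 rows; each row shifts and turns the commanded pose from where the row before left it, along the tool's axes as they then stand; what a row does not reach is not made up. A row lasts 1/8 s, in which the tool goes at most 62.5 mm and 10.7 degrees, less where a joint would pass 70% of its speed; a pose out of reach is approached as far as the arm can. A call is refused whole if a number of a shift passes 6.25 or a number of a turn 0.188, either way. A call with a gripper value outside its range is refused whole. The fingers move at their own pace and stop on an object; "newtons" is the grip in N (left out, the last holds). Time passes only in rows, so rows that do not move let the fingers close. It gives the time, the measured TCP pose, the force, the opening and the grip force at its end, in the units of the state.
- env.get_state(): the state, without advancing time (a new reading comes with each control period).
- env.camera(name): name is "scene" or "side" or "wrist"; returns the picture (384x512x3 uint8, red, green, blue); there is no depth.
- env.camera_params(name): a dict with "mtx" (3x3 intrinsics, pixels), "R" (3x3) and "t" (3): a world point X has camera coordinates R X + t; the wrist camera has in their place "mount" (4x4, takes a point from camera to tool coordinates, whose origin is the TCP and whose axes are the flange's). Camera axes: x right, y down, z forward; pixel columns grow to the right and rows downward; lengths in m; the calibration is good to about 2 mm. A picture is of the moment at which its call begins: read the wrist's pose just before it. camera_params takes no time and is no camera call.
- env.hand_in(): hands the job in; it is judged then, once.
The state is a dict: "t": time; "joint_pos": joint angles; "joint_velocities": joint speeds; "joint_torque": joint torques, N m; "position": TCP position; "eef_rot": TCP orientation; "force": force on the tool from outside, world axes, zero at the start; "moment": the same for the moment, N m; "finger_gap": opening from 0.0 (shut) to 1.0 (fully open); "grasp_force": force on a finger pad.
Only numpy, scipy, OpenCV 4.12 (cv2) and the standard library are available. Lean on these libraries where they do the work, as an engineer would, in place of code of your own. Each camera call takes 0.05 s, during which the arm holds its last target. There are 200 camera calls.

## Task

Push the magazine's sliding shuttle fully in by its post so that the bottom pine blank comes right out of the stack, then let the shuttle spring back so that the stack drops. Slide that blank over the bench, without lifting it, into the corner of the two low fences until its long side and one end are flush against them, and only then pick it up and lay it gently, without dropping it, flat inside the shallow drilling tray. Leave the other two blanks stacked in the magazine and do not disturb the paint can, the drill or the mallet.

Things in the scene. Friction and masses are not known exactly. Their poses are not given: they have to be found in the camera images.
- magazine: Plywood gravity magazine fixed to the bench, which is its floor. Origin on the bench under the stack's centre; -y is the feed direction, x runs along the blanks. Outside 172 (x) by 78 mm (y), low steel feet to x = +-116; walls 75 mm high, full stack 96 mm. Outlet 36 mm high in the front wall, outer face y = -37 mm. Shuttle guides 14 mm high out to y = 205 mm.
- shuttle (a joint): Wooden shuttle under the stack, in m: 0 = home, 0.110 = fully in, towards magazine -y. A spring returns it when let go (6 N at home, 11.5 N fully in; some 15 N to push at 0.1 m/s). Front face at magazine y = 30 mm home, -80 mm fully in: the bottom blank then lies at y = -80 to -130 mm, and the stack rides on the shuttle (28 mm high) until it returns.
- shuttle_post (a point): Centre of the top of the upright post at the shuttle's rear: 50 mm wide (magazine x), 14 mm thick (magazine y), top 77 mm and foot 28 mm above the bench (it stands on the shuttle, which reaches 12 mm behind its centre). At home it is at magazine y = 185 mm. Push its rear (+y) face towards -y. Axes as the magazine's.
- blank_1: The bottom blank of the stack at the start: plain pine block, 140 (x) by 50 (y) by 32 mm (z), about 0.13 kg. Origin at the centre of its underside. It starts on the bench, long side along the magazine's x.
- blank_2: Second, identical pine blank, on top of blank_1. Origin at the centre of its underside. It falls to the bench inside the magazine once the shuttle has gone back.
- blank_3: Third, identical pine blank, at the top of the stack. Origin at the centre of its underside.
- fences: Two dark wooden strips fixed to the bench in an L, 15 mm high, 20 mm wide. Origin on the bench at the inner corner. Long fence: inner face y = 0, x = -20 to 174 mm, body on the -y side. Short fence: inner face x = 0, y = 0 to 60 mm, body on the -x side. A squared blank has its long side on the long fence and an end on the short one: centre x = 70, y = 25 mm, its x axis along the fences' x.
- tray: Shallow plywood drilling tray fixed to the bench, 184 (x) by 84 (y) mm outside, 160 by 60 mm inside; the floor is 8 mm above the bench and the rim 20 mm above the bench. Origin on the bench under its centre; x is its long direction.
- stain_can: Bystander: round metal paint can, 80 mm across, 100 mm high, standing. Origin at the centre of its underside.
- drill: Bystander: cordless drill standing on its battery, battery 112 (x) by 76 (y) mm, about 180 mm high, the chuck 95 mm from the origin along its +x. Origin at the centre of its underside.
- mallet: Bystander: mallet lying flat, head 60 (x) by 110 (y) by 60 mm high centred on the origin, round handle 26 mm thick reaching to 180 mm along +x, its axis 30 mm above the bench. Origin on the bench under the head's centre.
Things that resemble listed ones, but are neither listed nor needed, are in the scene too. Leave any turquoise look-alike of the tray alone. What is shaped like the blank_1 but blue is not meant.

How it is judged:
By the outcome, as a careful person would: the job done as asked, in the order asked, and still so for the second after the job is handed in, with the robot touching nothing.
It also fails if it takes over 72 s, if anything falls off the work surface, if the arm or the gripper's body presses on something with over 40 N, if the wrist force passes 120 N, or if a joint passes its speed limit or range.

## Working session

There is one attempt and no reset: what is moved stays moved. The work goes in short steps, Python scripts to look and compute and a tool call to move; the robot and the scene stay as the last step left them, time stands still between calls to the robot, and variables do not carry over. Pictures are saved under pics/ and viewed, at most 10 in all, crops included, and the job is handed in when it is done.

Besides the shell and the picture viewer there is one more tool, called after "Call:" by a JSON object that holds its "method" and its "body". drive_tool: Moves the arm, as the interface text tells. Its arguments: {"type":"object","properties":{"plan":{"type":"array"},"newtons":{"type":"number"}},"required":["plan"]}

```bash
ls; mkdir -p pics; python3 - <<'E'
from plant import env
import cv2,numpy as np
s=env.get_state(); print({k:np.round(v,3).tolist() for k,v in s.items()})
for n in ["scene","side"]:
    cv2.imwrite(f"pics/{n}0.png",env.camera(n)[:,:,::-1]); p=env.camera_params(n); print(n,{k:np.round(v,4).tolist() for k,v in p.items()})
print({k:np.round(v,4).tolist() for k,v in env.camera_params("wrist").items()})
E
```

```text
pics
{'t': 0.0, 'joint_pos': [1.217, 0.481, 1.597, 0.0, 1.065, -0.047], 'joint_velocities': [0.002, 0.002, 0.001, 0.001, 0.0, 0.001], 'joint_torque': [0.003, -95.067, -43.017, 0.0, 0.012, 0.0], 'position': [0.196, 0.619, 0.303], 'eef_rot': [-0.48, -3.104, 0.002], 'force': [0.769, -0.606, -0.611], 'moment': [0.01, -0.001, -0.005], 'grasp_force': 0.0, 'finger_gap': 1.0}
scene {'mtx': [[390.8754, 0.0, 262.4352], [0.0, 390.8754, 188.6825], [0.0, 0.0, 1.0]], 'R': [[0.8581, 0.5131, -0.0182], [0.3826, -0.6626, -0.6439], [-0.3424, 0.5456, -0.7649]], 't': [-0.474, -0.1943, 1.5362]}
side {'mtx': [[351.3091, 0.0, 258.2963], [0.0, 351.3091, 198.2259], [0.0, 0.0, 1.0]], 'R': [[0.9491, -0.3145, 0.0166], [-0.1451, -0.4836, -0.8632], [0.2795, 0.8168, -0.5046]], 't': [-0.534, 0.1239, 0.9331]}
{'mtx': [[338.9523, 0.0, 254.7578], [0.0, 338.9523, 187.6008], [0.0, 0.0, 1.0]], 'mount': [[-0.0004, -0.951, -0.3091, 0.0787], [1.0, -0.0005, 0.0004, 0.0004], [-0.0006, -0.3091, 0.951, -0.0712], [0.0, 0.0, 0.0, 1.0]]}
```

View pics/scene0.png

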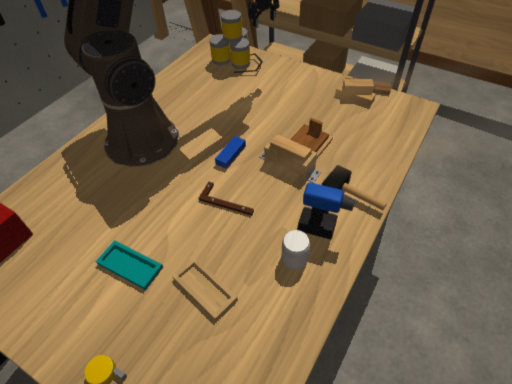

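View pics/side0.png

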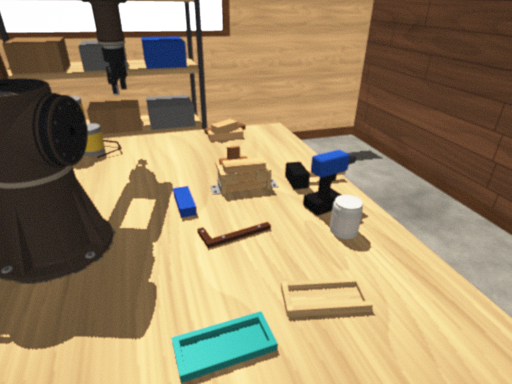

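The scene view shows the magazine at about (292,155) with its post at (316,128). The fence L has its corner near (207,195), the pine tray is at (205,291), the can at (295,248), the drill at (320,210) and the mallet head at (342,178). The side view agrees. I'll do a rough ray-cast now and refine it with wrist views.

```bash
cat > h.py <<'E'
from plant import env
import cv2,numpy as np
from scipy.spatial.transform import Rotation as Ro
def cam(n):
    p=env.camera_params(n)
    if n!="wrist": return p["mtx"],np.array(p["R"]),np.array(p["t"])
    s=env.get_state(); T=np.eye(4); T[:3,:3]=Ro.from_rotvec(s["eef_rot"]).as_matrix(); T[:3,3]=s["position"]
    M=np.linalg.inv(T@np.array(p["mount"])); return p["mtx"],M[:3,:3],M[:3,3]
def ray(c,uv,z):
    K,R,t=c; d=np.linalg.solve(K,np.column_stack([np.atleast_2d(uv).astype(float),np.ones(len(np.atleast_2d(uv)))]).T)
    d=(R.T@d).T; o=-R.T@t; return o+d*((z-o[2])/d[:,2])[:,None]
def proj(c,X):
    K,R,t=c; q=(R@np.atleast_2d(X).T).T+t; q=(K@q.T).T; return q[:,:2]/q[:,2:]
def shot(name,crop=None,scale=1):
    c=cam("wrist"); im=env.camera("wrist"); np.savez(f"pics/{name}.npz",im=im,K=c[0],R=c[1],t=c[2])
    cv2.imwrite(f"pics/{name}.png",im[:,:,::-1]); return c,im
def load(name):
    d=np.load(f"pics/{name}.npz"); return (d["K"],d["R"],d["t"]),d["im"]
def st():
    s=env.get_state(); R=Ro.from_rotvec(s["eef_rot"]).as_matrix()
    print("t",round(s["t"],2),"pos",np.round(s["position"],4),"tool x",np.round(R[:,0],4),"y",np.round(R[:,1],4),"z",np.round(R[:,2],4),"F",np.round(s["force"],1),"gap",round(float(s["finger_gap"]),3)); return s,R
E
python3 - <<'E'
from h import *
c=cam("scene")
for n,uv,z in [("post",(316,123),.077),("mag top",(292,150),.096),("fence corner",(207,190),.015),("fence end",(252,210),.015),("fence short",(207,185),.015),("tray",(205,291),.02),("can",(295,238),.1),("drill",(318,222),.03),("mallet",(342,172),.06),("handle",(384,206),.03),("blue",(230,150),.03)]:
    print(n,np.round(ray(c,uv,z)[0],3))
im=cv2.imread("pics/scene0.png"); cv2.imwrite("pics/crop1.png",cv2.resize(im[112:232,192:352],None,fx=5,fy=5,interpolation=cv2.INTER_CUBIC))
w=shot("w0"); st(); print(np.round(ray(w[0],[(0,0),(511,0),(511,383),(0,383),(256,192)],0),2))
E
```

```text
post [0.584 0.34  0.077]
mag top [0.583 0.151 0.096]
fence corner [ 0.386 -0.092  0.015]
fence end [ 0.565 -0.087  0.015]
fence short [ 0.372 -0.074  0.015]
tray [ 0.603 -0.398  0.02 ]
can [ 0.76  -0.163  0.1  ]
drill [ 0.776 -0.032  0.03 ]
mallet [0.763 0.174 0.06 ]
handle [0.933 0.132 0.03 ]
blue [0.354 0.098 0.03 ]
t 0.15 pos [0.1962 0.6194 0.3034] tool x [-9.533e-01  3.020e-01  1.000e-04] y [ 0.302   0.9533 -0.001 ] z [-3.e-04 -9.e-04 -1.e+00] F [-0.1 -0.4  0.5] gap 0.997
[[-0.02  0.43  0.  ]
 [ 0.13  0.91  0.  ]
 [ 0.63  0.87  0.  ]
 [ 0.41  0.17  0.  ]
 [ 0.24  0.61  0.  ]]
```

View pics/crop1.png

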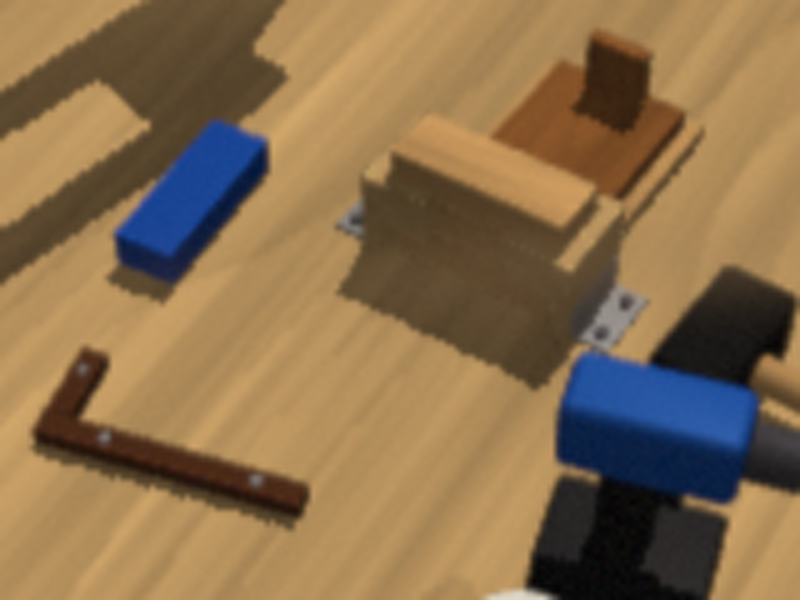

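The crop shows the post top at (590–652, 30–60), the top blank's front edge from (395,155) to (560,228) and the fence's outer corner at (37,435) with its end at (307,490). The blue block and the drill are clear of the route.

```bash
python3 - <<'E'
from h import *
c=cam("scene")
f=lambda u,z: ray(c,np.array(u)/5+[192,112]-0.4,z)
a=f([(395,155),(560,228),(432,115),(598,187)],.096); print(np.round(a,4),a.mean(0)); d=a[1]-a[0]; print(np.degrees(np.arctan2(d[1],d[0])))
b=f([(37,435),(297,517),(307,490),(80,350),(107,358),(82,420)],.015); print(np.round(b,4)); d=b[2]-b[5]; print(np.degrees(np.arctan2(d[1],d[0])))
print(np.round(f([(590,32),(652,55)],.077),4))
s,R=st(); print(R.T@(np.array([.52,.14,.38])-s["position"])*100)
E
```

```text
[[0.5003 0.1463 0.096 ]
 [0.6331 0.1397 0.096 ]
 [0.5024 0.1953 0.096 ]
 [0.6377 0.1881 0.096 ]] [0.56836608 0.16735436 0.096     ]
-2.8326798192251252
[[ 0.3847 -0.1362  0.015 ]
 [ 0.5728 -0.1062  0.015 ]
 [ 0.5669 -0.0843  0.015 ]
 [ 0.3649 -0.0598  0.015 ]
 [ 0.3856 -0.0563  0.015 ]
 [ 0.4034 -0.1104  0.015 ]]
9.066920258368965
[[0.5505 0.3543 0.077 ]
 [0.6026 0.3533 0.077 ]]
t 0.15 pos [0.1962 0.6194 0.3034] tool x [-9.533e-01  3.020e-01  1.000e-04] y [ 0.302   0.9533 -0.001 ] z [-3.e-04 -9.e-04 -1.e+00] F [-0.1 -0.4  0.5] gap 0.997
[-45.34801756 -35.93165693  -7.6277548 ]
```

Call:
{"method": "drive_tool", "body": {"plan": [{"fingers":-1,"xyz":[-5.7,-4.5,-1],"yaw":0},{"fingers":-1,"xyz":[-5.7,-4.5,-1],"yaw":0},{"fingers":-1,"xyz":[-5.7,-4.5,-1],"yaw":0},{"fingers":-1,"xyz":[-5.7,-4.5,-1],"yaw":0},{"fingers":-1,"xyz":[-5.7,-4.5,-1],"yaw":0},{"fingers":-1,"xyz":[-5.7,-4.5,-1],"yaw":0},{"fingers":-1,"xyz":[-5.7,-4.5,-1],"yaw":0},{"fingers":-1,"xyz":[-5.5,-4.4,-0.6],"yaw":-0.08}]}}

```text
t: 1.15
position: [0.4749, 0.2073, 0.3694]
eef_rot: [0.353, 3.121, 0.001]
force: [1.5, 0.4, -0.3]
finger_gap: -0.001
grasp_force: 0.0
```

Call:
{"method": "drive_tool", "body": {"plan": [{"fingers":-1,"xyz":[0,0,0],"yaw":-0.09},{"fingers":-1,"xyz":[0,0,0],"yaw":-0.09},{"fingers":-1,"xyz":[0,0,0],"yaw":0},{"fingers":-1,"xyz":[0,0,0],"yaw":0}]}}

```text
t: 1.65
position: [0.4739, 0.2093, 0.3688]
eef_rot: [-0.076, -3.14, 0.0]
force: [0.5, -0.8, -0.7]
finger_gap: -0.001
grasp_force: 0.0
```

```bash
python3 - <<'E'
from h import *
st(); c,im=shot("w1")
cv2.imwrite("pics/w1b.png",cv2.resize(im[:,:,::-1],(800,600),interpolation=cv2.INTER_CUBIC))
E
```

```text
t 1.65 pos [0.4739 0.2093 0.3688] tool x [-9.988e-01  4.850e-02  2.000e-04] y [ 4.850e-02  9.988e-01 -1.000e-04] z [-2.e-04 -1.e-04 -1.e+00] F [ 0.5 -0.8 -0.7] gap -0.001
```

View pics/w1b.png

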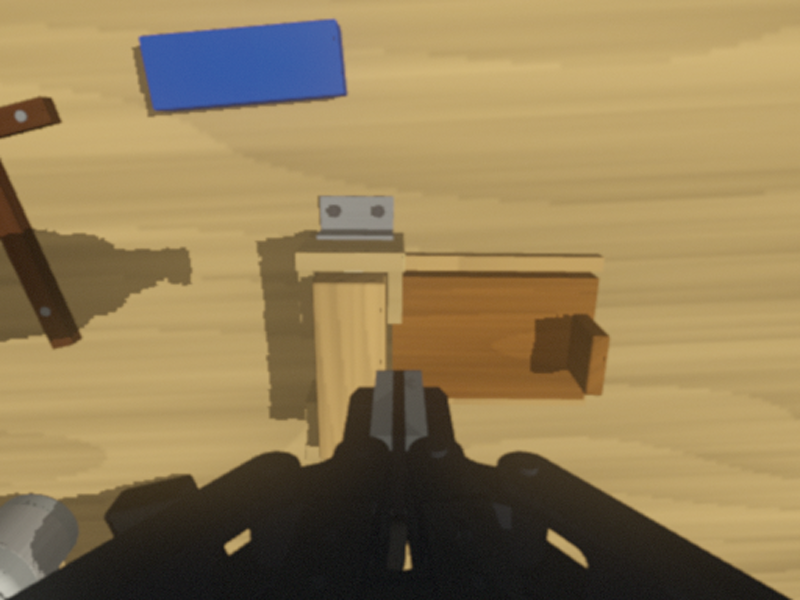

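The wrist view shows the shuttle post at (588–608, 335–395), the magazine's inner end wall at (297–405, 255), a guide edge along v≈255, and the fence at the left border. The gripper hides the far half.

```bash
python3 - <<'E'
from h import *
c,im=load("w1"); k=512/800
f=lambda u,z: np.round(ray(c,np.array(u)*k,z),4)
print("post top",f([(588,335),(608,335),(603,395),(585,395)],.077))
g=f([(405,253),(602,256)],.014); print("guide outer",g, np.degrees(np.arctan2(*(g[1]-g[0])[[1,0]])))
b=f([(313,283),(383,278),(318,440)],.096); print("blank3 top",b)
w=f([(297,256),(405,254)],.075); print("wall",w,np.degrees(np.arctan2(*(w[1]-w[0])[[1,0]])))
print("fence end",f([(78,337),(53,348),(0,160)],.015), "short end", f([(48,97),(60,122)],.015))
E
```

```text
post top [[0.5527 0.3465 0.077 ]
 [0.5535 0.3612 0.077 ]
 [0.6033 0.3611 0.077 ]
 [0.6026 0.3472 0.077 ]]
guide outer [[0.4992 0.2142 0.014 ]
 [0.5098 0.3768 0.014 ]] 86.2701285694286
blank3 top [[0.4971 0.1507 0.096 ]
 [0.4959 0.1983 0.096 ]
 [0.62   0.1423 0.096 ]]
wall [[0.4828 0.1375 0.075 ]
 [0.4851 0.214  0.075 ]] 88.27790055079845
fence end [[ 0.5598 -0.0723  0.015 ]
 [ 0.5689 -0.0965  0.015 ]
 [ 0.4092 -0.0979  0.015 ]] short end [[ 0.3654 -0.0489  0.015 ]
 [ 0.3836 -0.0443  0.015 ]]
```

Call:
{"method": "drive_tool", "body": {"plan": [{"fingers":-1,"xyz":[-2.4,4.8,0],"yaw":0},{"fingers":-1,"xyz":[-2.4,4.8,0],"yaw":0},{"fingers":-1,"xyz":[-2.4,4.8,0],"yaw":0},{"fingers":-1,"xyz":[-2.5,4.8,2],"yaw":0},{"fingers":-1,"xyz":[0,0,5],"yaw":0},{"fingers":-1,"xyz":[0,0,5],"yaw":0},{"fingers":-1,"xyz":[0,0,4],"yaw":0},{"fingers":-1,"xyz":[0,0,0],"yaw":0}]}}

```text
t: 2.7
position: [0.5783, 0.3957, 0.2057]
eef_rot: [-0.074, -3.136, 0.005]
force: [-0.2, 0.1, 0.9]
finger_gap: -0.001
grasp_force: 0.0
```

```bash
python3 - <<'E'
from h import *
s,R=st()
y=np.array([.0489,.9988]); m=np.array([.569,.169])
d=s["position"][:2]-m; print("mag y",d@y,"mag x",d@[.9988,-.0489]); 
x=m+y*.225; print(R.T@(np.array([x[0],x[1],.113])-s["position"])*100)
E
```

```text
t 2.7 pos [0.5783 0.3957 0.2057] tool x [-0.9989  0.0473  0.0049] y [ 0.0472  0.9989 -0.0034] z [-0.0051 -0.0032 -1.    ] F [-0.2  0.1  0.9] gap -0.001
mag y 0.22691885925363817 mag x -0.0018256882230086296
[-0.22771284 -0.16087109  9.27309748]
```

Call:
{"method": "drive_tool", "body": {"plan": [{"fingers":-1,"xyz":[-0.2,0,4],"yaw":0},{"fingers":-1,"xyz":[0,0,4],"yaw":0},{"fingers":-1,"xyz":[0,0,1.3],"yaw":0},{"fingers":-1,"xyz":[0,-0.8,0],"yaw":0},{"fingers":-1,"xyz":[0,-0.8,0],"yaw":0},{"fingers":-1,"xyz":[0,-1.2,0],"yaw":0},{"fingers":-1,"xyz":[0,-1.2,0],"yaw":0},{"fingers":-1,"xyz":[0,-1.2,0],"yaw":0}]}}

```text
t: 3.7
position: [0.5802, 0.3453, 0.1179]
eef_rot: [0.074, 3.138, 0.005]
force: [-3.6, 15.9, 3.2]
finger_gap: 0.0
grasp_force: 7.7
```

Call:
{"method": "drive_tool", "body": {"plan": [{"fingers":-1,"xyz":[0,-1.2,0],"yaw":0},{"fingers":-1,"xyz":[0,-1.2,0],"yaw":0},{"fingers":-1,"xyz":[0,-1.2,0],"yaw":0},{"fingers":-1,"xyz":[0,-1.2,0],"yaw":0},{"fingers":-1,"xyz":[0,-1.2,0],"yaw":0},{"fingers":-1,"xyz":[0,-1.0,0],"yaw":0}]}}

```text
t: 4.45
position: [0.5764, 0.2751, 0.1178]
eef_rot: [0.075, 3.139, 0.004]
force: [-6.6, 16.0, 7.6]
finger_gap: 0.001
grasp_force: 7.9
```

Call:
{"method": "drive_tool", "body": {"plan": [{"fingers":-1,"xyz":[0,-0.3,0],"yaw":0},{"fingers":-1,"xyz":[0,0,0],"yaw":0}]}}

```text
t: 4.7
position: [0.5763, 0.2718, 0.1177]
eef_rot: [0.075, 3.139, 0.003]
force: [-6.1, 10.4, 6.3]
finger_gap: -0.001
grasp_force: 5.5
```

Call:
{"method": "drive_tool", "body": {"plan": [{"fingers":-1,"xyz":[0,-0.4,0],"yaw":0},{"fingers":-1,"xyz":[0,-0.4,0],"yaw":0},{"fingers":-1,"xyz":[0,0,0],"yaw":0}]}}

```text
t: 5.08
position: [0.5759, 0.2646, 0.1177]
eef_rot: [0.075, 3.139, 0.004]
force: [-7.4, 18.2, 6.0]
finger_gap: 0.003
grasp_force: 8.9
```

Call:
{"method": "drive_tool", "body": {"plan": [{"fingers":-1,"xyz":[0,-0.3,0],"yaw":0},{"fingers":-1,"xyz":[0,0,0],"yaw":0}]}}

```text
t: 5.32
position: [0.5759, 0.2641, 0.1179]
eef_rot: [0.076, 3.138, 0.009]
force: [-10.1, 42.9, 1.6]
finger_gap: 0.004
grasp_force: 21.3
```

That is the end stop, with the force rising to 43 N. Next I'll ease the shuttle back home.

Call:
{"method": "drive_tool", "body": {"plan": [{"fingers":-1,"xyz":[0,1.5,0],"yaw":0},{"fingers":-1,"xyz":[0,2,0],"yaw":0},{"fingers":-1,"xyz":[0,2,0],"yaw":0},{"fingers":-1,"xyz":[0,2,0],"yaw":0},{"fingers":-1,"xyz":[0,2,0],"yaw":0},{"fingers":-1,"xyz":[0,2,0],"yaw":0},{"fingers":-1,"xyz":[0,2,0],"yaw":0},{"fingers":-1,"xyz":[0,1,-1],"yaw":0}]}}

```text
t: 6.32
position: [0.5819, 0.4064, 0.1253]
eef_rot: [-0.072, -3.14, 0.001]
force: [-0.3, -0.3, -0.6]
finger_gap: 0.002
grasp_force: 0.0
```

Call:
{"method": "drive_tool", "body": {"plan": [{"fingers":-1,"xyz":[0,0,-6],"yaw":0},{"fingers":-1,"xyz":[0,0,-6],"yaw":0},{"fingers":-1,"xyz":[0,0,-6],"yaw":0},{"fingers":0,"xyz":[3,-4,-6],"yaw":0},{"fingers":1,"xyz":[3,-6,-2],"yaw":0},{"fingers":1,"xyz":[3,-6,-1],"yaw":0},{"fingers":1,"xyz":[3,-6,0],"yaw":0},{"fingers":1,"xyz":[1,-6,0],"yaw":0}]}}

```text
t: 7.32
position: [0.4522, 0.1528, 0.3819]
eef_rot: [0.072, 3.14, 0.0]
force: [1.7, -1.2, -0.1]
finger_gap: 0.997
grasp_force: 0.0
```

Call:
{"method": "drive_tool", "body": {"plan": [{"fingers":1,"xyz":[0,-6,0],"yaw":0},{"fingers":1,"xyz":[0,-6,0],"yaw":0},{"fingers":1,"xyz":[0,-4,0],"yaw":0},{"fingers":1,"xyz":[0,0,0],"yaw":0},{"fingers":1,"xyz":[0,0,0],"yaw":0}]}}

```text
t: 7.95
position: [0.4466, -0.0054, 0.3814]
eef_rot: [0.075, 3.14, 0.0]
force: [0.8, 0.2, 0.1]
finger_gap: 0.999
grasp_force: 0.0
```

```bash
python3 - <<'E'
from h import *
st(); c,im=shot("w2")
cv2.imwrite("pics/w2b.png",cv2.resize(im[:,:,::-1],(800,600),interpolation=cv2.INTER_CUBIC))
E
```

```text
t 7.95 pos [ 0.4466 -0.0054  0.3814] tool x [-9.989e-01  4.770e-02 -4.000e-04] y [4.770e-02 9.989e-01 2.000e-04] z [ 4.e-04  2.e-04 -1.e+00] F [0.8 0.2 0.1] gap 0.999
```

View pics/w2b.png

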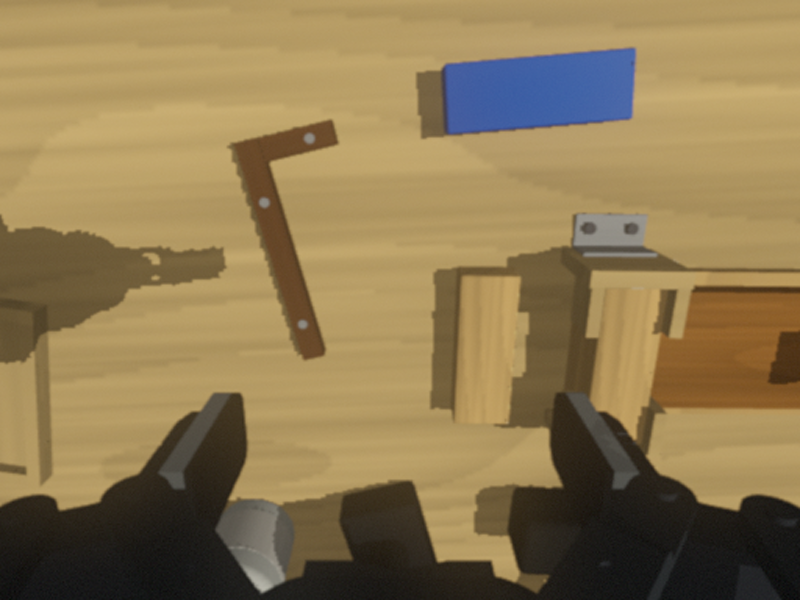

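The blank is out with its top face at (455–519, 276–424). The fence's inner corner is at (270,162), with its long-edge end at (325,352) and short-edge end at (338,143). The stack dropped and the tray shows at the left border.

```bash
python3 - <<'E'
from h import *
c,im=load("w2"); k=512/800
f=lambda u,z: ray(c,np.array(u)*k,z)
b=f([(460,277),(519,275),(508,425),(455,422)],.032); print(np.round(b,4),b.mean(0))
u=(b[3]+b[2]-b[0]-b[1])/2; print("blank yaw",np.degrees(np.arctan2(u[1],u[0])),np.linalg.norm(u), np.linalg.norm(b[1]-b[0]))
q=f([(270,162),(325,352),(338,143),(232,147),(303,358)],.015); print(np.round(q,4))
for a,e in((0,1),(0,2),(3,4)): d=q[e]-q[a]; print(np.degrees(np.arctan2(d[1],d[0])),np.linalg.norm(d))
E
```

```text
[[0.4933 0.0441 0.032 ]
 [0.494  0.0928 0.032 ]
 [0.6356 0.086  0.032 ]
 [0.6302 0.0379 0.032 ]] [0.56326784 0.06521807 0.032     ]
blank yaw -2.6610440381954255 0.139397839603518 0.04871427980472853
[[ 0.3947 -0.1055  0.015 ]
 [ 0.563  -0.0765  0.015 ]
 [ 0.3826 -0.0497  0.015 ]
 [ 0.3816 -0.1343  0.015 ]
 [ 0.5679 -0.0969  0.015 ]]
9.791405274620635 0.1707660199203118
102.16821210627263 0.05710451020465627
11.366066569985577 0.18998315392978535
```

Call:
{"method": "drive_tool", "body": {"plan": [{"fingers":0.5,"xyz":[-4,2.6,0],"yaw":0},{"fingers":0.5,"xyz":[-4,2.5,0],"yaw":0},{"fingers":0.5,"xyz":[-3.3,2.5,5],"yaw":0},{"fingers":0.5,"xyz":[0,0,5],"yaw":0},{"fingers":0.5,"xyz":[0,0,5],"yaw":0},{"fingers":0.5,"xyz":[0,0,4],"yaw":0},{"fingers":0.5,"xyz":[0,0,0],"yaw":0},{"fingers":0.5,"xyz":[0,0,0],"yaw":0}]}}

```text
t: 9.0
position: [0.5625, 0.0649, 0.1942]
eef_rot: [0.072, 3.14, 0.0]
force: [1.2, -0.1, 0.3]
finger_gap: 0.745
grasp_force: 0.0
```

```bash
python3 - <<'E'
from h import *
s,R=st(); print(R.T@(np.array([.563,.065,.087])-s["position"])*100)
c,im=shot("w3")
cv2.imwrite("pics/w3b.png",im[:,:,::-1])
E
```

```text
t 9.0 pos [0.5625 0.0649 0.1942] tool x [-0.999   0.0458 -0.0012] y [4.58e-02 9.99e-01 2.00e-04] z [ 1.2e-03  1.0e-04 -1.0e+00] F [ 1.2 -0.1  0.3] gap 0.745
[-4.17736802e-02  6.90628713e-03  1.07168590e+01]
```

View pics/w3b.png

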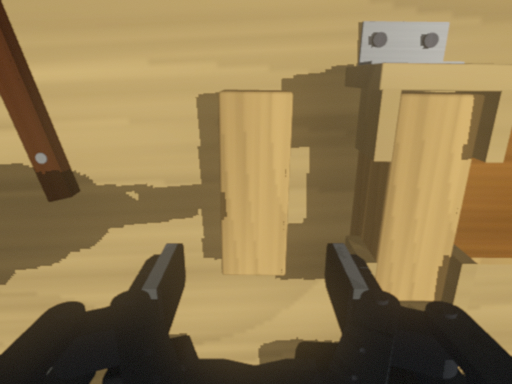

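The blank spans u 220–291, v 92–275. It is centred between the fingers (163 and 347), and the fence end is at (62,190). I'll descend and grip.

Call:
{"method": "drive_tool", "body": {"plan": [{"fingers":0.5,"xyz":[0,0,4],"yaw":0},{"fingers":0.5,"xyz":[0,0,4],"yaw":0},{"fingers":0.5,"xyz":[0,0,2.5],"yaw":0},{"fingers":0.5,"xyz":[0,0,0],"yaw":0},{"fingers":0.5,"xyz":[0,0,0],"yaw":0}]}}

```text
t: 9.68
position: [0.5629, 0.0643, 0.0896]
eef_rot: [0.073, 3.138, 0.0]
force: [0.6, 1.0, 0.5]
finger_gap: 0.751
grasp_force: 0.0
```

```bash
python3 - <<'E'
from h import *
c,im=load("w3")
b=ray(c,[(220,92),(291,93),(286,275),(222,274)],.032); print(np.round(b,4),b.mean(0))
u=(b[3]+b[2]-b[0]-b[1])/2; print("blank yaw",np.degrees(np.arctan2(u[1],u[0])),np.linalg.norm(u))
q=ray(c,[(79,191),(48,200)],.015);print(q)
st()
E
```

```text
[[0.4923 0.0455 0.032 ]
 [0.4951 0.0925 0.032 ]
 [0.6337 0.0867 0.032 ]
 [0.6305 0.0362 0.032 ]] [0.56289454 0.06521694 0.032     ]
blank yaw -3.0933585727865096 0.13857839740388025
[[ 0.5619374  -0.07173541  0.015     ]
 [ 0.56820722 -0.09759855  0.015     ]]
t 9.68 pos [0.5629 0.0643 0.0896] tool x [-0.9989  0.0467 -0.0024] y [4.670e-02 9.989e-01 3.000e-04] z [ 2.4e-03  2.0e-04 -1.0e+00] F [0.6 1.  0.5] gap 0.751
```

Call:
{"method": "drive_tool", "body": {"plan": [{"fingers":-1,"xyz":[0,0,0],"yaw":0},{"fingers":-1,"xyz":[0,0,0],"yaw":0},{"fingers":-1,"xyz":[0,0,0],"yaw":0},{"fingers":-1,"xyz":[0,0,0],"yaw":0},{"fingers":-1,"xyz":[0,0,0.1],"yaw":0},{"fingers":-1,"xyz":[0,0,0],"yaw":0}], "newtons": 30}}

```text
t: 10.42
position: [0.5629, 0.0643, 0.0895]
eef_rot: [0.074, 3.138, 0.001]
force: [-5.9, -0.5, 28.4]
finger_gap: 0.577
grasp_force: 31.6
```

Call:
{"method": "drive_tool", "body": {"plan": [{"fingers":-1,"xyz":[0,0,-0.08],"yaw":0},{"fingers":-1,"xyz":[1,-1.4,0],"yaw":0},{"fingers":-1,"xyz":[1.2,-1.6,0],"yaw":0},{"fingers":-1,"xyz":[1.2,-1.6,0],"yaw":0},{"fingers":-1,"xyz":[0,0,0],"yaw":0}]}}

```text
t: 11.05
position: [0.5264, 0.0185, 0.0895]
eef_rot: [0.074, 3.137, -0.001]
force: [-2.8, -12.2, 18.7]
finger_gap: 0.574
grasp_force: 33.6
```

Call:
{"method": "drive_tool", "body": {"plan": [{"fingers":-1,"xyz":[1.2,-1.6,0],"yaw":0},{"fingers":-1,"xyz":[1.2,-1.6,0],"yaw":0},{"fingers":-1,"xyz":[1.2,-1.6,0],"yaw":0},{"fingers":-1,"xyz":[0,0,0],"yaw":-0.08},{"fingers":-1,"xyz":[0,0,0],"yaw":-0.08},{"fingers":-1,"xyz":[0,0,0],"yaw":-0.08},{"fingers":-1,"xyz":[0,0,0],"yaw":0}]}}

```text
t: 11.92
position: [0.4888, -0.0269, 0.0895]
eef_rot: [-0.305, 3.123, -0.001]
force: [-0.3, 0.3, 23.3]
finger_gap: 0.575
grasp_force: 33.9
```

```bash
python3 - <<'E'
from h import *
s,R=st(); print(R.T@(np.array([.4633,-.0577,s["position"][2]])-s["position"])*100)
c,im=shot("w4"); cv2.imwrite("pics/w4b.png",im[:,:,::-1])
E
```

```text
t 11.93 pos [ 0.4888 -0.0269  0.0895] tool x [-0.9811 -0.1934 -0.0038] y [-0.1934  0.9811 -0.0013] z [ 3.9e-03 -5.0e-04 -1.0e+00] F [-0.3  0.3 23.3] gap 0.575
[ 3.09705909 -2.53018752 -0.00843549]
```

View pics/w4b.png

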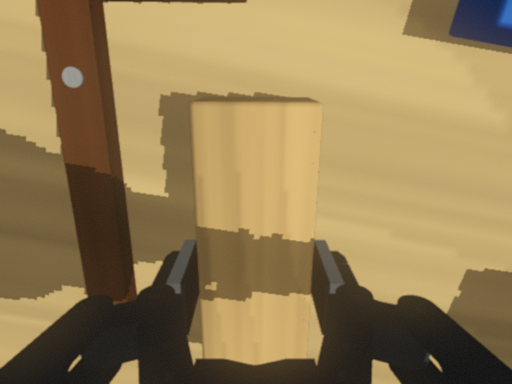

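The fence's inner foot runs from (103,0) to (135,295), with the short fence's inner edge along v≈2. The blank's left edge runs from (191,102) to (203,360) and its near end is at v≈101.

```bash
python3 - <<'E'
from h import *
c,im=load("w4")
F=ray(c,[(103,0),(124,190),(135,295)],0); B=ray(c,[(191,102),(203,360),(321,103),(321,360)],.032); S=ray(c,[(115,2),(244,2)],0)
a=lambda d:np.degrees(np.arctan2(d[1],d[0]))
print(np.round(F,4),np.round(B,4),np.round(S,4)); print(a(F[2]-F[0]),a(F[1]-F[0]),a(B[1]-B[0]),a(B[3]-B[2]),a(S[1]-S[0])-90,a(B[2]-B[0])-90)
d=F[2]-F[0]; d/=np.linalg.norm(d); n=np.array([-d[1],d[0],0]); print("gap y",(B-F[0])@n,"gap x",(B[[0,2]]-S[0])@d)
s,R=st(); print("tcp y,x",(s["position"]-F[0])@n,(s["position"]-S[0])@d, R[:,0])
E
```

```text
[[ 0.394  -0.1108  0.    ]
 [ 0.4772 -0.0958  0.    ]
 [ 0.5379 -0.0852  0.    ]] [[ 0.4249 -0.0634  0.032 ]
 [ 0.5431 -0.0415  0.032 ]
 [ 0.416  -0.0163  0.032 ]
 [ 0.5322  0.014   0.032 ]] [[ 0.3938 -0.1058  0.    ]
 [ 0.3833 -0.0523  0.    ]]
10.080561502368107 10.212565629489637 10.498154413284269 14.628949861553837 11.123448329282141 10.703122993956569
gap y [0.04121906 0.04209493 0.08910359 0.09861987] gap x [0.0381021  0.03758178]
t 11.97 pos [ 0.4888 -0.0269  0.0895] tool x [-0.9812 -0.1928 -0.0038] y [-0.1928  0.9812 -0.0014] z [ 4.e-03 -6.e-04 -1.e+00] F [-0.2 -1.  22.4] gap 0.576
tcp y,x 0.06599126238922917 0.10739260326304369 [-0.98122901 -0.192809   -0.0037844 ]
```

Call:
{"method": "drive_tool", "body": {"plan": [{"fingers":-1,"xyz":[1,-1.1,0],"yaw":0.012},{"fingers":-1,"xyz":[1,-1.1,0],"yaw":0},{"fingers":-1,"xyz":[1,-1.1,0],"yaw":0},{"fingers":-1,"xyz":[0,-0.4,0],"yaw":0},{"fingers":-1,"xyz":[0,0,0],"yaw":0}]}}

```text
t: 12.6
position: [0.4657, -0.0688, 0.0895]
eef_rot: [-0.283, 3.126, -0.001]
force: [-2.6, 1.3, 27.8]
finger_gap: 0.578
grasp_force: 34.6
```

Call:
{"method": "drive_tool", "body": {"plan": [{"fingers":-1,"xyz":[0,-0.3,0],"yaw":0},{"fingers":-1,"xyz":[0,0,0],"yaw":0}]}}

```text
t: 12.85
position: [0.4658, -0.071, 0.0894]
eef_rot: [-0.284, 3.127, -0.0]
force: [-2.6, 15.5, 30.1]
finger_gap: 0.573
grasp_force: 34.9
```

Call:
{"method": "drive_tool", "body": {"plan": [{"fingers":-1,"xyz":[0.3,0,0],"yaw":0},{"fingers":-1,"xyz":[0.3,0,0],"yaw":0},{"fingers":-1,"xyz":[0,0,0],"yaw":0}]}}

```text
t: 13.22
position: [0.4629, -0.072, 0.0896]
eef_rot: [-0.282, 3.121, -0.002]
force: [16.0, 28.6, 13.6]
finger_gap: 0.578
grasp_force: 33.2
```

Call:
{"method": "drive_tool", "body": {"plan": [{"fingers":-1,"xyz":[0.2,-0.1,0],"yaw":0},{"fingers":-1,"xyz":[0,0,0],"yaw":0}]}}

```text
t: 13.48
position: [0.4625, -0.0724, 0.0898]
eef_rot: [-0.28, 3.119, -0.002]
force: [25.4, 55.2, 13.9]
finger_gap: 0.578
grasp_force: 33.7
```

The blank is in contact on both fences. I'll ease off, open and look.

Call:
{"method": "drive_tool", "body": {"plan": [{"fingers":-1,"xyz":[0,0.2,0],"yaw":0},{"fingers":0.4,"xyz":[0,0,0],"yaw":0},{"fingers":0.4,"xyz":[0,0,0],"yaw":0},{"fingers":0.4,"xyz":[0,0,-5],"yaw":0},{"fingers":0.4,"xyz":[1,0,-5],"yaw":0},{"fingers":0.4,"xyz":[1,0,-5],"yaw":0},{"fingers":0.4,"xyz":[0,0,0],"yaw":0}]}}

```text
t: 14.35
position: [0.4381, -0.076, 0.2408]
eef_rot: [-0.283, 3.124, -0.003]
force: [-0.1, -0.4, 0.3]
finger_gap: 0.702
grasp_force: 0.0
```

```bash
python3 - <<'E'
from h import *
st(); c,im=shot("w5"); cv2.imwrite("pics/w5b.png",cv2.resize(im[0:290,90:477,::-1],None,fx=2,fy=2,interpolation=cv2.INTER_CUBIC))
E
```

```text
t 14.35 pos [ 0.4381 -0.076   0.2408] tool x [-0.9837 -0.1797 -0.0049] y [-0.1797  0.9837 -0.0023] z [ 0.0052 -0.0014 -1.    ] F [-0.1 -0.4  0.3] gap 0.702
```

View pics/w5b.png

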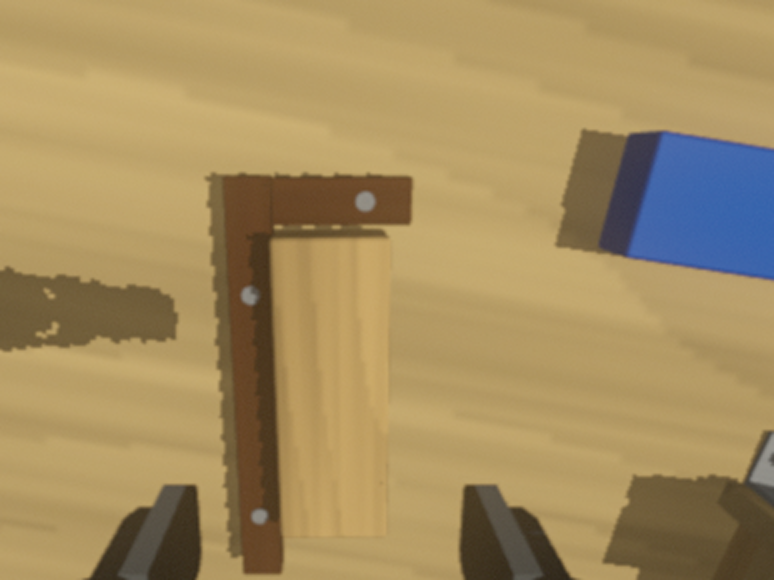

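The long side sits on the long fence. A thin bench strip at v≈225–230 is still visible between the end and the short fence, roughly 3 mm. I'll push the far end with shut fingers.

```bash
python3 - <<'E'
from h import *
c,im=load("w5"); f=lambda u,z: ray(c,np.array(u)/2+[90,0]-.25,z)
B=f([(271,237),(388,237),(387,536),(284,536)],.032); S=f([(273,225),(411,223)],.015); print(np.round(B,4),B.mean(0),np.round(S,4))
a=lambda d:np.degrees(np.arctan2(d[1],d[0])); print(a(B[3]-B[0]),a(B[2]-B[1]),a(B[1]-B[0])-90,a(S[1]-S[0])-90)
s,R=st(); d=np.array([np.cos(np.radians(10.4)),np.sin(np.radians(10.4)),0])
E1=(B[2]+B[3])/2; print("end gap",(B[:2]-S[0])@d); P=E1+d*.030; P[2]=.20; print(P,R.T@(P-s["position"])*100)
E
```

```text
[[ 0.3974 -0.1081  0.032 ]
 [ 0.3888 -0.0613  0.032 ]
 [ 0.525  -0.0332  0.032 ]
 [ 0.5337 -0.0809  0.032 ]] [ 0.46123603 -0.0708742   0.032     ] [[ 0.3944 -0.1092  0.015 ]
 [ 0.383  -0.0511  0.015 ]]
11.288126659091333 11.673130413856997 10.339547459437782 11.152261637292554
t 14.4 pos [ 0.4378 -0.0758  0.2391] tool x [-0.9837 -0.1797 -0.0029] y [-0.1797  0.9837 -0.0013] z [ 3.1e-03 -8.0e-04 -1.0e+00] F [ 0.9 -0.  -0.8] gap 0.699
end gap [0.00307504 0.00312527]
[ 0.55886954 -0.05162216  0.2       ] [-12.3325533    0.2036238    3.94045539]
```

Call:
{"method": "drive_tool", "body": {"plan": [{"fingers":-1,"xyz":[-4.1,0.1,0],"yaw":0},{"fingers":-1,"xyz":[-4.1,0.1,0],"yaw":0},{"fingers":-1,"xyz":[-4.1,0,0],"yaw":0},{"fingers":-1,"xyz":[0,0,5],"yaw":0},{"fingers":-1,"xyz":[0,0,5],"yaw":0},{"fingers":-1,"xyz":[0,0,5.3],"yaw":0},{"fingers":-1,"xyz":[0,0,0],"yaw":0}]}}

```text
t: 15.28
position: [0.5549, -0.0509, 0.0803]
eef_rot: [0.283, -3.12, -0.003]
force: [-0.2, 0.6, 0.4]
finger_gap: 0.003
grasp_force: 0.0
```

Call:
{"method": "drive_tool", "body": {"plan": [{"fingers":-1,"xyz":[0.6,0,0],"yaw":0},{"fingers":-1,"xyz":[0.5,0,0],"yaw":0},{"fingers":-1,"xyz":[0.5,0,0],"yaw":0},{"fingers":-1,"xyz":[0.3,0,0],"yaw":0},{"fingers":-1,"xyz":[0,0,0],"yaw":0}]}}

```text
t: 15.9
position: [0.5396, -0.0548, 0.0851]
eef_rot: [-0.284, 3.128, -0.0]
force: [0.2, 0.0, -1.4]
finger_gap: 0.001
grasp_force: 0.0
```

Call:
{"method": "drive_tool", "body": {"plan": [{"fingers":-1,"xyz":[0.2,0,0],"yaw":0},{"fingers":-1,"xyz":[0.2,0,0],"yaw":0},{"fingers":-1,"xyz":[0,0,0],"yaw":0}]}}

```text
t: 16.27
position: [0.5372, -0.0556, 0.085]
eef_rot: [-0.284, 3.125, -0.001]
force: [7.5, -0.3, -0.1]
finger_gap: 0.001
grasp_force: 3.6
```

Call:
{"method": "drive_tool", "body": {"plan": [{"fingers":-1,"xyz":[0.15,0,0],"yaw":0},{"fingers":-1,"xyz":[0,0,0],"yaw":0}]}}

```text
t: 16.52
position: [0.537, -0.056, 0.0853]
eef_rot: [-0.284, 3.123, -0.002]
force: [12.5, 1.3, 0.5]
finger_gap: -0.005
grasp_force: 6.2
```

Call:
{"method": "drive_tool", "body": {"plan": [{"fingers":-1,"xyz":[0.15,0,0],"yaw":0},{"fingers":-1,"xyz":[0,0,0],"yaw":0},{"fingers":-1,"xyz":[-1,0,0],"yaw":0},{"fingers":-1,"xyz":[-1,0,-2],"yaw":0}]}}

```text
t: 17.02
position: [0.5515, -0.0521, 0.1036]
eef_rot: [0.284, -3.125, -0.001]
force: [-0.0, -0.6, -0.1]
finger_gap: -0.003
grasp_force: 0.0
```

```bash
python3 - <<'E'
from h import *
s,R=st(); e=np.radians(10.6); d=np.array([np.cos(e),np.sin(e),0]);n=np.array([-d[1],d[0],0])
C=np.array([.457,-.0705,0]); P=C+n*.062; P[2]=.085; print(P,R.T@(P-s["position"])*100)
E
```

```text
t 17.02 pos [ 0.5515 -0.0521  0.1036] tool x [-0.9836 -0.1802  0.0033] y [-0.1802  0.9836  0.0011] z [-3.4e-03  5.0e-04 -1.0e+00] F [-0.  -0.6 -0.1] gap -0.003
[ 0.44559502 -0.00955801  0.085     ] [9.64687235 6.08847464 1.90103238]
```

Call:
{"method": "drive_tool", "body": {"plan": [{"fingers":-1,"xyz":[0,3,-1],"yaw":0},{"fingers":-1,"xyz":[0,3.1,0],"yaw":0},{"fingers":-1,"xyz":[3.2,0,0],"yaw":0},{"fingers":-1,"xyz":[3.2,0,0],"yaw":0},{"fingers":-1,"xyz":[3.2,0,1],"yaw":0},{"fingers":-1,"xyz":[0,0,1.8],"yaw":0},{"fingers":-1,"xyz":[0,-0.8,0],"yaw":0},{"fingers":-1,"xyz":[0,0,0],"yaw":0}]}}

```text
t: 18.02
position: [0.449, -0.018, 0.0869]
eef_rot: [-0.283, 3.129, -0.0]
force: [0.2, 0.5, -0.2]
finger_gap: -0.002
grasp_force: 0.0
```

Call:
{"method": "drive_tool", "body": {"plan": [{"fingers":-1,"xyz":[0,-0.5,0],"yaw":0},{"fingers":-1,"xyz":[0,-0.4,0],"yaw":0},{"fingers":-1,"xyz":[0,-0.3,0],"yaw":0},{"fingers":-1,"xyz":[0,-0.2,0],"yaw":0},{"fingers":-1,"xyz":[0,0,0],"yaw":0}]}}

```text
t: 18.65
position: [0.4509, -0.0314, 0.0867]
eef_rot: [-0.284, 3.129, -0.0]
force: [0.1, -0.7, 0.1]
finger_gap: -0.001
grasp_force: 0.0
```

Call:
{"method": "drive_tool", "body": {"plan": [{"fingers":-1,"xyz":[0,-0.2,0],"yaw":0},{"fingers":-1,"xyz":[0,-0.2,0],"yaw":0},{"fingers":-1,"xyz":[0,-0.1,0],"yaw":0},{"fingers":-1,"xyz":[0,0,0],"yaw":0}]}}

```text
t: 19.15
position: [0.4515, -0.0353, 0.0867]
eef_rot: [0.284, -3.128, -0.001]
force: [0.3, 21.8, 7.0]
finger_gap: -0.001
grasp_force: 10.8
```

Call:
{"method": "drive_tool", "body": {"plan": [{"fingers":-1,"xyz":[0,-0.15,0],"yaw":0},{"fingers":-1,"xyz":[0,0,0],"yaw":0}]}}

```text
t: 19.4
position: [0.4515, -0.0359, 0.0869]
eef_rot: [0.284, -3.128, -0.002]
force: [0.8, 43.0, 13.6]
finger_gap: -0.001
grasp_force: 21.5
```

Call:
{"method": "drive_tool", "body": {"plan": [{"fingers":-1,"xyz":[0,1,0],"yaw":0},{"fingers":-1,"xyz":[0,0.5,-4],"yaw":0},{"fingers":0.5,"xyz":[-1,-1,-5],"yaw":0},{"fingers":0.5,"xyz":[-1,-2,-5],"yaw":0},{"fingers":0.5,"xyz":[0,-2,0],"yaw":0},{"fingers":0.5,"xyz":[0,0,0],"yaw":0}]}}

```text
t: 20.15
position: [0.4783, -0.0693, 0.2271]
eef_rot: [-0.282, 3.128, -0.001]
force: [0.0, 0.7, -0.8]
finger_gap: 0.753
grasp_force: 0.0
```

```bash
python3 - <<'E'
from h import *
st(); c,im=shot("w6"); cv2.imwrite("pics/w6b.png",cv2.resize(im[0:290,90:477,::-1],None,fx=2,fy=2,interpolation=cv2.INTER_CUBIC))
E
```

```text
t 20.15 pos [ 0.4783 -0.0693  0.2271] tool x [-0.9839 -0.1789 -0.0011] y [-1.789e-01  9.839e-01 -6.000e-04] z [ 1.2e-03 -4.0e-04 -1.0e+00] F [ 0.   0.7 -0.8] gap 0.753
```

View pics/w6b.png

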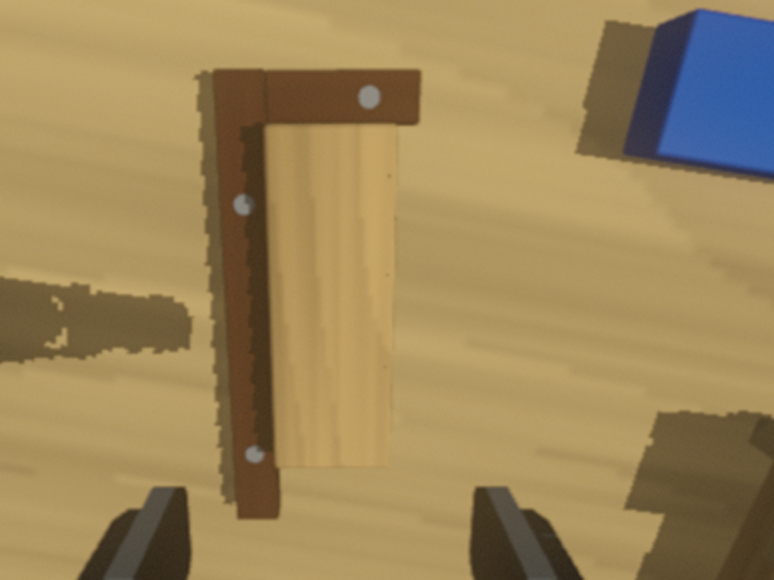

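The end now touches the short fence at v≈125 and the long side lies along the long fence, so the blank is squared. Next I'll compute the grasp on the blank.

```bash
python3 - <<'E'
from h import *
c,im=load("w6"); f=lambda u,z: ray(c,np.array(u)/2+[90,0]-.25,z)
B=f([(266,125),(397,125),(388,466),(275,466)],.032); C=B.mean(0); print(np.round(B,4),C)
s,R=st(); C[2]=.090; print(R.T@(C-s["position"])*100)
E
```

```text
[[ 0.395  -0.1084  0.032 ]
 [ 0.3864 -0.0609  0.032 ]
 [ 0.5224 -0.0358  0.032 ]
 [ 0.5311 -0.0838  0.032 ]] [ 0.45872069 -0.07222053  0.032     ]
t 20.2 pos [ 0.4776 -0.0686  0.2265] tool x [-9.838e-01 -1.790e-01  3.000e-04] y [-1.790e-01  9.838e-01  2.000e-04] z [-4.e-04  1.e-04 -1.e+00] F [ 0.5  0.6 -0.8] gap 0.75
[ 1.9215596  -0.01571425 13.64882368]
```

Call:
{"method": "drive_tool", "body": {"plan": [{"fingers":0.5,"xyz":[1.9,0,3],"yaw":0},{"fingers":0.5,"xyz":[0,0,4],"yaw":0},{"fingers":0.5,"xyz":[0,0,4],"yaw":0},{"fingers":0.5,"xyz":[0,0,2.6],"yaw":0},{"fingers":0.5,"xyz":[0,0,0],"yaw":0},{"fingers":-1,"xyz":[0,0,0],"yaw":0},{"fingers":-1,"xyz":[0,0,0],"yaw":0},{"fingers":-1,"xyz":[0,0,0],"yaw":0}], "newtons": 45}}

```text
t: 21.2
position: [0.4598, -0.0719, 0.0915]
eef_rot: [-0.284, 3.127, -0.001]
force: [-0.0, -0.1, -1.3]
finger_gap: 0.566
grasp_force: 46.8
```

Call:
{"method": "drive_tool", "body": {"plan": [{"fingers":-1,"xyz":[0,0,0],"yaw":0},{"fingers":-1,"xyz":[0,0,-1],"yaw":0},{"fingers":-1,"xyz":[0,0,-2],"yaw":0},{"fingers":-1,"xyz":[0,0,-3],"yaw":0},{"fingers":-1,"xyz":[0,0,0],"yaw":0}]}}

```text
t: 21.82
position: [0.4603, -0.0721, 0.1527]
eef_rot: [-0.284, 3.125, -0.002]
force: [0.2, -0.3, -2.1]
finger_gap: 0.574
grasp_force: 47.0
```

```bash
python3 - <<'E'
from h import *
c=cam("scene"); print(np.round(ray(c,[(194,264),(236,296),(215,319),(174,279)],.02),3))
c=cam("side"); print(np.round(ray(c,[(281,284),(363,283),(371,305),(285,308)],.02),3))
c,im=load("w2"); print(np.round(ray(c,np.array([(43,303),(47,480),(23,470)])*.64,.02),3))
st()
E
```

```text
[[ 0.524 -0.345  0.02 ]
 [ 0.686 -0.366  0.02 ]
 [ 0.674 -0.449  0.02 ]
 [ 0.504 -0.413  0.02 ]]
[[ 0.506 -0.332  0.02 ]
 [ 0.686 -0.385  0.02 ]
 [ 0.666 -0.447  0.02 ]
 [ 0.489 -0.4    0.02 ]]
[[ 0.503 -0.315  0.02 ]
 [ 0.683 -0.357  0.02 ]
 [ 0.67  -0.377  0.02 ]]
t 21.82 pos [ 0.4603 -0.0721  0.1527] tool x [-0.9836 -0.1802 -0.0033] y [-0.1802  0.9836 -0.0015] z [ 3.6e-03 -8.0e-04 -1.0e+00] F [ 0.2 -0.3 -2.1] gap 0.574
```

Call:
{"method": "drive_tool", "body": {"plan": [{"fingers":-1,"xyz":[0,0,-5],"yaw":0},{"fingers":-1,"xyz":[0,0,-5],"yaw":0},{"fingers":-1,"xyz":[0,0,-5],"yaw":0},{"fingers":-1,"xyz":[-2.9,-4.7,-2],"yaw":0},{"fingers":-1,"xyz":[-2.9,-4.7,0],"yaw":0},{"fingers":-1,"xyz":[-2.9,-4.7,0],"yaw":0},{"fingers":-1,"xyz":[-2.9,-4.7,0],"yaw":0},{"fingers":-1,"xyz":[0,0,0],"yaw":0.137}]}}

```text
t: 22.82
position: [0.6089, -0.2387, 0.319]
eef_rot: [0.063, -3.141, 0.0]
force: [-0.7, 0.5, -2.1]
finger_gap: 0.568
grasp_force: 48.0
```

Call:
{"method": "drive_tool", "body": {"plan": [{"fingers":-1,"xyz":[0,0,0],"yaw":0.137},{"fingers":-1,"xyz":[0,0,0],"yaw":0.137},{"fingers":-1,"xyz":[0,0,0],"yaw":0},{"fingers":-1,"xyz":[0,0,0],"yaw":0}]}}

```text
t: 23.32
position: [0.6072, -0.2359, 0.3202]
eef_rot: [-0.355, -3.121, -0.0]
force: [-0.1, -0.7, -1.3]
finger_gap: 0.57
grasp_force: 48.0
```

```bash
python3 - <<'E'
from h import *
st(); c,im=shot("w7"); cv2.imwrite("pics/w7b.png",cv2.resize(im[:,:,::-1],(800,600),interpolation=cv2.INTER_CUBIC))
print(proj(c,[[.595,-.385,.02],[.503,-.315,.02],[.67,-.447,.02],[.5,-.41,.02],[.684,-.37,.02]]))
E
```

```text
t 23.32 pos [ 0.6072 -0.2359  0.3202] tool x [-9.744e-01  2.246e-01  6.000e-04] y [2.246e-01 9.744e-01 1.000e-04] z [-5.e-04  2.e-04 -1.e+00] F [-0.1 -0.7 -1.3] gap 0.57
[[123.65477084 170.67403257]
 [157.32566903  72.4903145 ]
 [ 96.31001339 240.05022224]
 [ 70.42200749  90.97136321]
 [160.5280009  237.27819329]]
```

```bash
python3 - <<'E'
from h import *
c,im=load("w7"); cv2.imwrite("pics/w7c.png",cv2.resize(im[50:270,40:330,::-1],None,fx=2.7,fy=2.7,interpolation=cv2.INTER_CUBIC))
E
```

```text
(no output)
```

View pics/w7c.png

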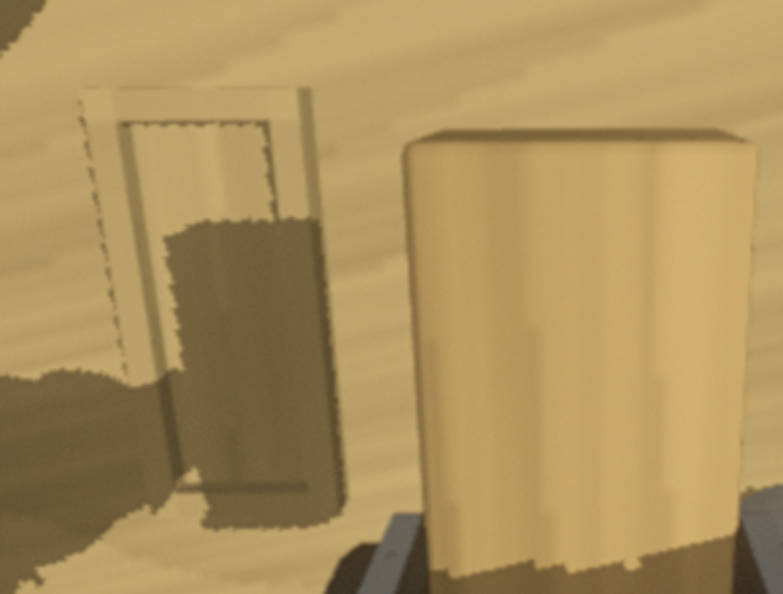

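The tray's inner rim corners are at about (118,122), (268,122), (168,493) and (308,493), and its outer top end runs from (82,90) to (298,88). The held blank's near end is at (405–755, 142).

```bash
python3 - <<'E'
from h import *
c,im=load("w7"); f=lambda u,z: ray(c,np.array(u)/2.7+[40,50]-.3,z)
a=lambda d:round(float(np.degrees(np.arctan2(d[1],d[0]))),2)
I=f([(118,122),(268,122),(308,493),(168,493)],.02); C=I.mean(0); print(np.round(I,4),C,[round(np.linalg.norm(I[i]-I[i-1]),4) for i in range(4)])
print("yaws",a(I[2]-I[1]),a(I[3]-I[0]),a(I[1]-I[0])-90)
O=f([(82,90),(298,88),(336,520)],.02); print("outer",np.round(O,4),a(O[1]-O[0])-90,a(O[2]-O[1]),np.linalg.norm(O[1]-O[0]),np.linalg.norm(O[2]-O[1]),"centre",(O[0]+O[2])/2)
s,R=st(); zt=s["position"][2]-.0915+.032
B=f([(405,142),(755,142),(737,500),(423,500)],zt); print("blank",np.round(B,4),a(B[3]-B[0]),a(B[2]-B[1]),a(B[1]-B[0])-90)
print("blank end mid in tool cm",R.T@((B[0]+B[1])/2-s["position"])*100)
e=np.radians(-12.5)
for P in (C,(O[0]+O[2])/2): print("shift",R.T@(np.r_[P[:2],s["position"][2]]-s["position"])*100)
print("tool yaw",a(-R[:,0]))
E
```

```text
[[ 0.5068 -0.3982  0.02  ]
 [ 0.52   -0.3409  0.02  ]
 [ 0.6758 -0.3759  0.02  ]
 [ 0.6618 -0.4366  0.02  ]] [ 0.59112483 -0.38790242  0.02      ] [np.float64(0.1597), np.float64(0.0588), np.float64(0.1597), np.float64(0.0624)]
yaws -12.65 -13.94 -13.0
outer [[ 0.4924 -0.4073  0.02  ]
 [ 0.5106 -0.3254  0.02  ]
 [ 0.6914 -0.3678  0.02  ]] -12.5 -13.19 0.08381619980088671 0.18575010943695092 centre [ 0.59192109 -0.38752286  0.02      ]
t 23.38 pos [ 0.6072 -0.2359  0.3204] tool x [-9.743e-01  2.251e-01  4.000e-04] y [0.2251 0.9743 0.    ] z [-4.e-04  1.e-04 -1.e+00] F [-0.1  0.9 -1.5] gap 0.569
blank [[ 0.5337 -0.2435  0.2609]
 [ 0.5447 -0.1962  0.2609]
 [ 0.598  -0.2081  0.2609]
 [ 0.5869 -0.2562  0.2609]] -13.43 -12.6 -13.010000000000005
blank end mid in tool cm [6.98292746 0.02737709 5.95271527]
shift [-1.85609163e+00 -1.51768192e+01 -1.47397628e-03]
shift [-1.92513136e+00 -1.51219152e+01 -1.49808092e-03]
tool yaw -13.01
```

Call:
{"method": "drive_tool", "body": {"plan": [{"fingers":-1,"xyz":[-0.5,-3.8,0],"yaw":0},{"fingers":-1,"xyz":[-0.5,-3.8,0],"yaw":0},{"fingers":-1,"xyz":[-0.5,-3.8,0],"yaw":0},{"fingers":-1,"xyz":[-0.4,-3.75,3],"yaw":0},{"fingers":-1,"xyz":[0,0,5],"yaw":0},{"fingers":-1,"xyz":[0,0,5],"yaw":0},{"fingers":-1,"xyz":[0,0,4],"yaw":0},{"fingers":-1,"xyz":[0,0,0],"yaw":0}]}}

```text
t: 24.38
position: [0.5897, -0.3866, 0.1476]
eef_rot: [-0.357, -3.116, -0.004]
force: [0.5, 0.0, -1.2]
finger_gap: 0.569
grasp_force: 48.0
```

Call:
{"method": "drive_tool", "body": {"plan": [{"fingers":-1,"xyz":[0,0,0],"yaw":0}]}}

```text
t: 24.5
position: [0.592, -0.3882, 0.1522]
eef_rot: [0.359, 3.12, -0.001]
force: [0.4, 0.2, -0.4]
finger_gap: 0.565
grasp_force: 48.0
```

```bash
python3 - <<'E'
from h import *
s,R=st(); print(R.T@(np.array([.5915,-.3877,.0995])-s["position"])*100, np.degrees(np.arctan2(-R[1,0],-R[0,0])))
E
```

```text
t 24.5 pos [ 0.592  -0.3882  0.1522] tool x [-0.9739  0.227  -0.0015] y [ 2.270e-01  9.739e-01 -7.000e-04] z [ 0.0013 -0.001  -1.    ] F [ 0.4  0.2 -0.4] gap 0.565
[0.06565941 0.04266937 5.27049675] -13.11909029092372
```

Down gently: 4.9 cm first, then small steps until contact.

Call:
{"method": "drive_tool", "body": {"plan": [{"fingers":-1,"xyz":[0,0,1.5],"yaw":0},{"fingers":-1,"xyz":[0,0,1.5],"yaw":0},{"fingers":-1,"xyz":[0,0,1],"yaw":0},{"fingers":-1,"xyz":[0,0,0.6],"yaw":0},{"fingers":-1,"xyz":[0,0,0.3],"yaw":0},{"fingers":-1,"xyz":[0,0,0],"yaw":0},{"fingers":-1,"xyz":[0,0,0],"yaw":0}]}}

```text
t: 25.38
position: [0.5915, -0.3879, 0.102]
eef_rot: [0.36, 3.12, -0.0]
force: [0.1, 0.5, -2.1]
finger_gap: 0.57
grasp_force: 48.0
```

Call:
{"method": "drive_tool", "body": {"plan": [{"fingers":-1,"xyz":[0,0,0.15],"yaw":0},{"fingers":-1,"xyz":[0,0,0.1],"yaw":0},{"fingers":-1,"xyz":[0,0,0],"yaw":0}]}}

```text
t: 25.75
position: [0.5914, -0.3878, 0.0993]
eef_rot: [0.36, 3.121, -0.0]
force: [0.3, 0.7, 0.5]
finger_gap: 0.568
grasp_force: 48.2
```

Call:
{"method": "drive_tool", "body": {"plan": [{"fingers":-1,"xyz":[0,0,0.05],"yaw":0},{"fingers":-1,"xyz":[0,0,0],"yaw":0}]}}

```text
t: 26.0
position: [0.5913, -0.3878, 0.0992]
eef_rot: [0.36, 3.121, -0.0]
force: [-2.4, 0.7, 8.0]
finger_gap: 0.57
grasp_force: 49.0
```

Call:
{"method": "drive_tool", "body": {"plan": [{"fingers":-1,"xyz":[0,0,0.05],"yaw":0},{"fingers":-1,"xyz":[0,0,0],"yaw":0}]}}

```text
t: 26.25
position: [0.5913, -0.3878, 0.0992]
eef_rot: [0.36, 3.121, -0.0]
force: [-3.5, 2.8, 13.6]
finger_gap: 0.569
grasp_force: 49.7
```

It has seated on the floor at the expected height. I'll release, lift straight up and check.

Call:
{"method": "drive_tool", "body": {"plan": [{"fingers":0.4,"xyz":[0,0,0],"yaw":0},{"fingers":0.4,"xyz":[0,0,0],"yaw":0},{"fingers":0.4,"xyz":[0,0,-2],"yaw":0},{"fingers":0.4,"xyz":[0,0,-4],"yaw":0},{"fingers":0.4,"xyz":[0,0,-5],"yaw":0},{"fingers":0.4,"xyz":[0,0,-6],"yaw":0},{"fingers":0.4,"xyz":[0,0,0],"yaw":0},{"fingers":0.4,"xyz":[0,0,0],"yaw":0}]}}

```text
t: 27.25
position: [0.5912, -0.3877, 0.2692]
eef_rot: [0.36, 3.12, -0.001]
force: [0.5, 0.6, 0.3]
finger_gap: 0.699
grasp_force: 0.0
```

```bash
python3 - <<'E'
from h import *
st(); c,im=shot("w8")
n,z0=.0,.04
# predicted blank top outline in the tray vs the picture: edge strength along it, shifted in y and x
g=cv2.GaussianBlur(cv2.cvtColor(im,cv2.COLOR_RGB2GRAY).astype(np.float32),(3,3),0)
e=np.radians(-13); d=np.array([np.cos(e),np.sin(e)]); m=np.array([-d[1],d[0]]); C=np.array([.5914,-.3878])
L=np.linspace(-.06,-.02,60)
prof=[np.mean([g[int(v),int(u)] for u,v in proj(c,[np.r_[C+l*d+y*m,z0] for l in L])]) for y in np.arange(-.034,.0345,.001)]
print("y profile",np.round(prof).astype(int).tolist())
W=np.linspace(-.02,.02,40)
prof=[np.mean([g[int(v),int(u)] for u,v in proj(c,[np.r_[C+l*d+y*m,z0] for y in W])]) for l in np.arange(-.085,-.059,.001)]
print("x profile",np.round(prof).astype(int).tolist())
# bystanders: change in the scene picture since the start
a=cv2.imread("pics/scene0.png"); b=env.camera("scene")[:,:,::-1]; cv2.imwrite("pics/scene9.png",b)
D=cv2.absdiff(a,b).max(2)
for k,(u,v,w,h) in dict(can=(280,230,31,40),drill=(298,180,44,58),mallet=(330,164,58,48),mag=(262,128,60,50),post=(306,116,20,22)).items(): print(k,float((D[v:v+h,u:u+w]>40).mean().round(3)))
E
```

```text
t 27.25 pos [ 0.5912 -0.3877  0.2692] tool x [-0.9737  0.2277 -0.001 ] y [ 2.277e-01  9.737e-01 -5.000e-04] z [ 9.e-04 -7.e-04 -1.e+00] F [0.5 0.6 0.3] gap 0.699
y profile [146, 133, 113, 97, 92, 91, 89, 87, 88, 92, 99, 114, 127, 135, 139, 144, 147, 149, 149, 149, 149, 147, 145, 144, 143, 142, 142, 143, 146, 149, 152, 154, 155, 155, 155, 154, 153, 154, 155, 157, 159, 158, 157, 156, 154, 153, 155, 158, 162, 164, 165, 166, 165, 165, 163, 162, 161, 160, 159, 148, 125, 104, 100, 115, 138, 150, 152, 152, 152]
x profile [153, 153, 153, 153, 143, 123, 110, 135, 149, 153, 154, 154, 154, 153, 144, 124, 136, 148, 152, 153, 153, 153, 153, 153, 153, 153, 153]
can 0.0
drill 0.0
mallet 0.0
mag 0.177
post 0.0
```

The blank's edges are where they should be inside the rim, at ±25 mm and −70 mm. The post is home and the bystanders are unchanged. Handing in.

```bash
python3 -c "
from plant import env
print(env.hand_in())"
```

```text
the job is handed in; nothing more can be done
None
```

The bottom blank was fed out, squared in the fence corner and laid flat in the drilling tray; the other two are still in the magazine, the can, drill and mallet showed no change, and the job is handed in.

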